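# Seat a power module in a test station through its sprung safety flap

### The arm

A 6-joint arm with a two-finger parallel gripper is mounted at the origin on the work surface. World frame = base frame: x ahead of the robot, y to its left, z up, the work surface at z = 0. Lengths are in m, angles in rad, forces in N, time in s.
With the tool pointing down it reaches from about 0.375 to 0.975 m from the base axis. Payload 3.8 kg.
Tool frame: the origin (TCP) lies midway between the tips of the shut fingers; the grasp point (between the pads) lies 19 mm behind it; z points along the fingers, y is the line along which they close (so a half turn about z gives the same grasp; the last joint's range is limited). The gripper opens to 85 mm and grips with 20 to 120 N. Pads are 22 mm wide; open, the fingers measure 114 mm over their backs; the gripper's body (76 mm by 85 mm) begins 54 mm behind the grasp point. The pads swing forward as they close: fully open they stand 13 mm farther back than shut.
Start: joints at [-1.304, 0.264, 1.604, -0, 1.274, -0.037], TCP at [0.202, -0.644, 0.193] pointing down, gripper open.
Joint ranges: [-2.63, 2.63], [-0.94, 2.18], [0.31, 2.57], [-1.31, 4.45], [0, 2.66], [-2.55, 2.55]. Speed limits (rad/s): [2.57, 2.57, 3.14, 3.14, 3.14, 3.14].

### API

Orientations are given as a rotation vector (axis times angle).
In Python, from workcell import status, read_camera, workorder, masks_of gives the robot as it stands.
- The arm moves only by the tool drive_tool, never from a script. Its argument "rows" is a list of rows, each a list of 7 numbers: the turn, a rotation vector about the tool's x, y, z in degrees, then the shift along the tool's x, y, z in m, then the opening, from 0 (shut) to 1 (fully open). In form: [[ax, ay, az, tx, ty, tz, claw], ...]. A call has 1 to 8 rows; each row shifts and turns the commanded pose from where the row before left it, along the tool's axes as they then stand; what a row does not reach is not made up. A row lasts 1/12 s, in which the tool goes at most 41.7 mm and 7.16 degrees, less where a joint would pass 70% of its speed; a pose out of reach is approached as far as the arm can. A call is refused whole if a number of a shift passes 0.0417 or a number of a turn 7.16, either way. A call with a gripper value outside its range is refused whole. The fingers move at their own pace and stop on an object; "force" is the grip in N (left out, the last holds). Time passes only in rows, so rows that do not move let the fingers close. It gives the time, the measured TCP pose, the force, the opening and the grip force at its end, in the units of the state.
- status.read_state(): the state, without advancing time (a new reading comes with each control period).
- read_camera(name): name is "scene" or "top" or "wrist"; returns a dict with "color" (400x640x3 uint8, red, green, blue), "intrinsics" (3x3 intrinsics, pixels), "world_from_camera" (4x4, takes a point from camera to world coordinates); the wrist camera has in their place "mount" (4x4, takes a point from camera to tool coordinates, whose origin is the TCP and whose axes are the flange's). Camera axes: x right, y up, looking along -z (the intrinsics and any distortion apply to the point x, -y, -z); pixel columns grow to the right and rows downward; lengths in m; the calibration is good to about 2 mm. A picture is of the moment at which its call begins: read the wrist's pose just before it. There is no depth.
- workorder.finish_job(): hands the job in; it is judged then, once.
Trained networks look in a picture, given as the dict that the camera call returned (one of the last four; its "shot" number tells which), for a name from the list of things; names that differ only in an ending like _2 or _b are one class to them, and where a whole thing is asked for, a point or a joint stands for the part that bears it (a point fixed in the world has none). Each returns a list of dicts, best first, with "score" (0 to 1); they miss things now and then, are a little off and sometimes report something else, mostly with a low value. They report only what shows in the picture. A call takes as long as a camera call. They do not tell look-alikes from the thing itself.
- masks_of(picture, name): "mask" (400x640 bool, what is visible of it) and "bbox" ([left, top, right, bottom] in pixels, round what is visible of it).
The state is a dict: "time": time; "q": joint angles; "joint_vel": joint speeds; "joint_torque": joint torques, N m; "tool_pos": TCP position; "tcp_rot": TCP orientation; "wrist_force": force on the tool from outside, world axes, zero at the start; "torque": the same for the moment, N m; "width": opening from 0.0 (shut) to 1.0 (fully open); "grip_force": force on a finger pad.
Only numpy, scipy, OpenCV 4.12 (cv2) and the standard library are available. Lean on these libraries where they do the work, as an engineer would, in place of code of your own. Each camera call takes 0.05 s, during which the arm holds its last target. There are 200 camera calls.

### The job

Take the aluminium power module out of the wooden rack and, holding it upright, push it down through the sprung safety flap of the grey test station; feel gently for the socket slot hidden under the flap and keep hold of the module until its foot is fully home in the slot. Then let go and withdraw so that the flap swings fully shut over it. Never press hard on the station (stay under 25 N), and leave the capacitor, the screwdriver and the transformer alone.

Things in the scene. Friction and masses are not known exactly. Their poses are not given: they have to be found in the camera images.
- module: Power module, 220 g: slotted aluminium case 18 (x) x 34 (y) x 60 (z) mm on a black plug foot 12 (x) x 22 (y) x 15 (z) mm. Origin: centre of the foot's underside, so the case spans z 15 to 75; z up, same either way round. It starts upright in the rack, foot in a hole, case on the rack's top. Grip it across its 34 mm width (y), tips 15 to 20 mm below its top, and open little to let go.
- tester: Grey test station, 120 (x) x 220 (y) x 125 (z) mm, fixed. Origin: centre of its underside; meter and terminals on its -x face. In its top is a bay mouth, x -23 to +23, y -80 to +80 mm, closed by the flap; the bay below is as wide. At z 25 mm lies the black socket deck with the slot for the module's foot (module's y along the station's y).
- deck (a point): Point on the socket deck, station x +6, y 0, z 25 mm. The deck is flat with one slot 18 (x) x 25.4 (y) mm, over 15 mm deep, centre at x +6 but anywhere from y -15 to +15 mm: its stiff slide stays put under 60 N. The slot is unseen and not measured: feel for it. The deck is sprung: gives from 6 N, 2 N per mm, hits a hard stop after 4 mm. Touch down at about 15 mm/s with a stop at 4 N.
- mouth (a point): Point in the plane of the station's top over the middle of the slot's range: station x +6, y 0, z 125 mm. With its foot on the deck beside the slot the module's origin is 100 mm below this; fully home, case resting on the deck, it is 115 mm below, the module's top 40 mm below the mouth.
- flap (a joint): Angle (rad) of the steel flap: 0 shut and level, grows as it is pushed down into the bay, at most 1.45. Smooth plate 42 (x) x 156 (y) x 3 mm with a slippery nylon bead along its free edge, hinged at the mouth's -x edge. Its spring pushes it shut with 2 N (shut) to 3.5 N (wide open) at the free edge. It leans on the module and fingers and swings shut as they leave; a module not home holds it ajar.
- rack: Plywood rack, 170 (x) x 100 (y) x 30 (z) mm, fixed. Origin: centre of its underside. Two holes 15 x 25 mm, 20 mm deep, at x -42 and +42 mm: one holds the module, the other the capacitor (either way).
- capacitor: Bystander: round capacitor can, 32 mm across and 42 mm high on a foot like the module's, in the other hole of the rack. Origin: centre of the foot's underside, 15 mm below the can.
- driver: Bystander: screwdriver about 190 mm long lying on the table. Origin at its middle.
- transformer: Bystander: small transformer 56 x 60 x 45 mm standing on the table. Origin: centre of its underside.
Not all that is in view belongs to the job. Several things have the shape of the module; the one meant has the colours described above.

How it is judged:
On the way, in this order (a step that is already met when the one before it is completed fails the run):
1. the held module pushes the flap well open, its foot inside the bay (contact force between the fingers and module above 1 N and value of joint flap above 0.7 rad and z of module in the frame of tester below 0.1 m and horizontal distance between module and mouth below 0.03 m), for 0.1 s.
2. the module is fully home in the slot while still held (z of module in the frame of tester below 0.0135 m and horizontal distance between module and mouth below 0.022 m and angle between module's own z axis and vertical below 0.12 rad and contact force between the fingers and module above 1 N), for 0.1 s.
At the end, for the whole second after the job is handed in: The module stands at rest in the station's slot, foot fully in (origin less than 13.5 mm above the station's underside; home is 10 mm), within 22 mm of the mouth point seen from above, tilted less than 0.12 rad, and the flap is shut over it (less than 0.06 rad) (z of module in the frame of tester below 0.0135 m and horizontal distance between module and mouth below 0.022 m and angle between module's own z axis and vertical below 0.12 rad and value of joint flap below 0.06 rad and linear speed of module below 0.02 m/s); the robot touches nothing.
It fails at once if the station is pressed with more than 25 N by anything (contact force between tester and anything else above 25 N).
It fails at once if the capacitor, the screwdriver or the transformer is moved by more than 15 mm (distance of any of capacitor, driver, transformer from where it was at the start of the episode above 0.015 m).
It also fails if it takes over 72 s, if anything falls off the work surface, if the arm or the gripper's body presses on something with over 40 N, if the wrist force passes 120 N, or if a joint passes its speed limit or range.

## Working session

There is one attempt and no reset: what is moved stays moved. The work goes in short steps, Python scripts to look and compute and a tool call to move; the robot and the scene stay as the last step left them, time stands still between calls to the robot, and variables do not carry over. Pictures are saved under pics/ and viewed, at most 10 in all, crops included, and the job is handed in when it is done.

Besides the shell and the picture viewer there is one more tool, called after ">>>" by a JSON object that holds its "method" and its "body". drive_tool: Moves the arm, as the interface text tells. Its arguments: {"type":"object","properties":{"rows":{"type":"array"},"force":{"type":"number"}},"required":["rows"]}

```bash
mkdir -p pics; ls
cat > h.py <<'E'
import numpy as np, cv2, pickle
from workcell import status, read_camera, workorder, masks_of
def save(p,n): cv2.imwrite(f'pics/{n}.png',p['color'][:,:,::-1])
def cam(p,s=None):
    if 'world_from_camera' in p: return np.array(p['world_from_camera'])
    T=np.eye(4);T[:3,:3]=cv2.Rodrigues(np.array(s['tcp_rot']))[0];T[:3,3]=s['tool_pos'];return T@np.array(p['mount'])
def ray(p,T,u,v):
    K=np.array(p['intrinsics']);d=np.linalg.inv(K)@[u,v,1];return T[:3,3],T[:3,:3]@[d[0],-d[1],-d[2]]
def at(p,T,u,v,z):
    o,d=ray(p,T,u,v);return o+d*(z-o[2])/d[2]
def proj(p,T,X):
    c=np.linalg.inv(T)@np.r_[X,1];q=np.array(p['intrinsics'])@[c[0],-c[1],-c[2]];return q[:2]/q[2]
E
python3 - <<'E'
from h import *
print(status.read_state())
for n in ['scene','top']:
    p=read_camera(n);save(p,n);print(n,p.keys(),p['intrinsics'],p['world_from_camera'])
    for k in ['module','tester','rack','capacitor','driver','transformer','flap']:
        print(k,[(round(float(m['score']),2),m['bbox'],np.round(cv2.minAreaRect(np.argwhere(m['mask'])[:,::-1].astype(np.float32))[0],1)) for m in masks_of(p,k)])
E
```

```text
pics
{'time': 0.0, 'q': array([-1.30392791e+00,  2.64765531e-01,  1.60541390e+00,  3.32077613e-05,
        1.27370682e+00, -3.68863543e-02]), 'joint_vel': array([-0.00178956,  0.00124775,  0.0010333 ,  0.00171369, -0.00066499,
       -0.00023483]), 'joint_torque': array([-1.63609271e-03, -5.15113521e+01, -3.67315328e+01, -7.83326777e-05,
        1.29048864e-02,  5.69857590e-06]), 'tool_pos': array([ 0.20169244, -0.64327962,  0.19123226]), 'tcp_rot': array([-3.10317558e+00, -4.74944248e-01,  3.63578514e-04]), 'wrist_force': array([-0.8377922 , -0.13200841,  0.22531083]), 'torque': array([-0.01287889, -0.02270181,  0.00714179]), 'grip_force': 0.0, 'width': 0.9997506730710602}
scene dict_keys(['color', 'intrinsics', 'world_from_camera', 'shot']) [[434.83577659   0.         318.25774532]
 [  0.         434.83577659 195.62143934]
 [  0.           0.           1.        ]] [[ 0.56556885 -0.56733295  0.59855259  1.21378379]
 [ 0.82468109  0.38400649 -0.41525909 -0.4496385 ]
 [ 0.00574209  0.72847261  0.68505086  0.80858045]
 [ 0.          0.          0.          1.        ]]
module [(0.78, 
[... 1016 characters left out ...]
0893523  0.11492609  0.99333386  1.11027053]
 [ 0.          0.          0.          1.        ]]
module [(0.76, [415.8, 287.6, 431.2, 308.1], array([423.5, 297. ])), (0.72, [389.9, 247.1, 407.1, 251.4], array([398., 251.]))]
tester [(0.98, [157.3, 215.1, 272.9, 276.2], array([213. , 247.8]))]
rack [(0.62, [375.1, 194.0, 420.4, 276.6], array([396.3, 233.6]))]
capacitor [(0.6, [389.0, 208.9, 408.5, 220.5], array([399., 215.]))]
driver [(0.66, [332.7, 114.6, 402.5, 152.8], array([366.8, 131.9])), (0.38, [174.5, 234.1, 243.2, 261.4], array([209.2, 246.5]))]
transformer [(0.76, [244.7, 110.8, 278.0, 140.7], array([260.2, 124.4]))]
flap [(0.73, [171.6, 235.0, 241.2, 264.2], array([208.7, 246.9]))]
```

Run:
```python
from h import *
a=cv2.imread('pics/top.png');b=cv2.imread('pics/scene.png')
a=cv2.resize(a[100:330,140:450],(800,594),interpolation=cv2.INTER_CUBIC)
b=cv2.resize(b[105:275,185:435],(800,544),interpolation=cv2.INTER_CUBIC)
cv2.imwrite('pics/a.png',a);cv2.imwrite('pics/b.png',b)
```

```text
(no output)
```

View pics/a.png

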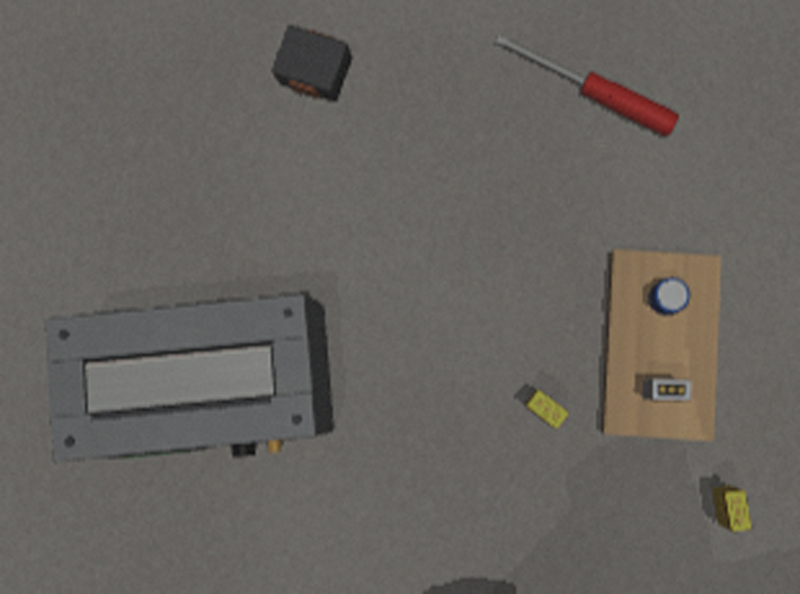

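View pics/b.png

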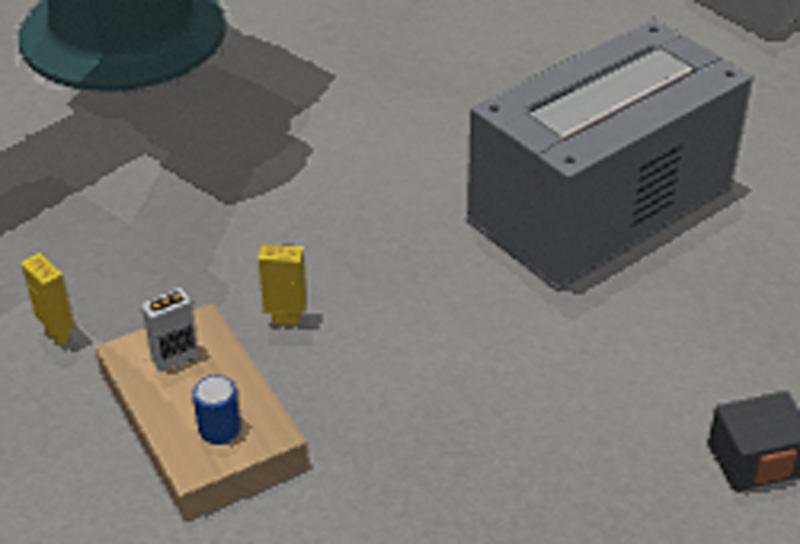

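Candidates with the module's shape in the top view: yellow blocks at (352,258) and (426,298), and the aluminium-and-black one in the rack at (400,250), scene (237,207). I choose the aluminium one, because the yellow ones are the wrong colour. The capacitor is at (400,214), the tester at (213,248) with its terminals (-x face) on the image's lower side, towards the robot.

Run:
```python
from h import *
p=read_camera('top');T=cam(p)
def rect(mask,z,name):
    c=max(cv2.findContours(mask.astype(np.uint8),0,1)[0],key=cv2.contourArea)
    b=cv2.boxPoints(cv2.minAreaRect(c)); W=np.array([at(p,T,*q,z) for q in b])[:,:2]
    # +0.5px contour bias ignored
    e=W[1]-W[0],W[2]-W[1]; L=[np.linalg.norm(x) for x in e]; l=e[int(np.argmax(L))]
    print(name,W.mean(0).round(4),np.round(L,4),'long-axis yaw',round(np.degrees(np.arctan2(l[1],l[0])),1))
rect(masks_of(p,'flap')[0]['mask'],.125,'flap')
rect(masks_of(p,'tester')[0]['mask'],.125,'testermask')
rect(masks_of(p,'rack')[0]['mask'],.03,'rack')
g=p['color'].astype(int); sub=np.zeros(g.shape[:2],bool); 
sub[241:262,386:412]=1
bright=(g.min(2)>115)&sub; print(bright.sum())
rect(bright,.09,'module')
# flap by brightness
f=np.zeros_like(sub);f[225:275,165:255]=1
rect((g.min(2)>135)&f,.125,'flapbright')
# sub-pixel check crop of the module
cv2.imwrite('pics/c.png',cv2.resize(p['color'][225:275,370:430,::-1],(720,600),interpolation=cv2.INTER_NEAREST))
s=status.read_state();print(s['time'])
w=read_camera('wrist');print(w['mount'],w['intrinsics'])
```

```text
flap [0.4994 0.2341] [0.1591 0.045 ] long-axis yaw -84.4
testermask [0.4997 0.2277] [0.2401 0.1341] long-axis yaw -87.3
rack [ 0.5288 -0.1851] [0.1709 0.1066] long-axis yaw -4.2
68
module [ 0.4876 -0.1831] [0.0312 0.0155] long-axis yaw -90.6
flapbright [0.4897 0.1571] [0. 0.] long-axis yaw 0.0
1.0
[[-1.56324952e-03  9.60588124e-01  2.77971244e-01  6.99030127e-02]
 [ 9.99998390e-01  1.25676601e-03  1.28075298e-03  1.56764494e-04]
 [ 8.80931290e-04  2.77972798e-01 -9.60588542e-01 -1.80376346e-01]
 [ 0.00000000e+00  0.00000000e+00  0.00000000e+00  1.00000000e+00]] [[302.00200399   0.         319.96420026]
 [  0.         302.00200399 195.69174833]
 [  0.           0.           1.        ]]
```

View pics/c.png

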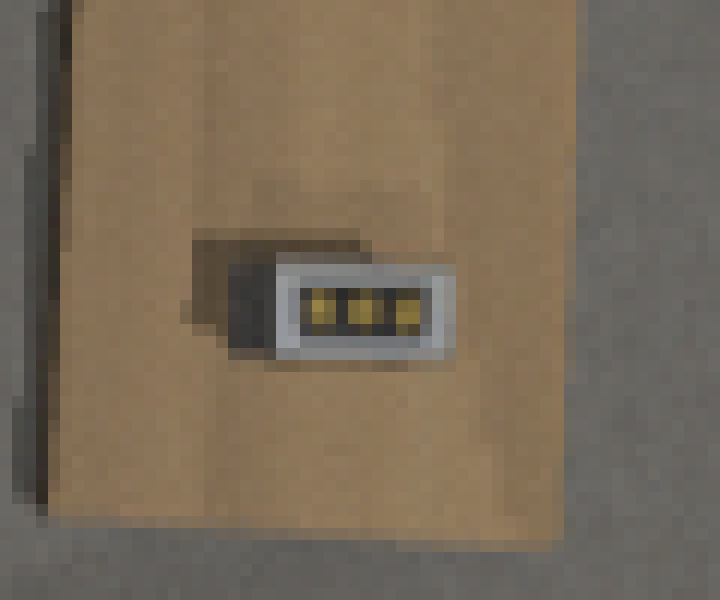

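The crop confirms the aluminium case with its black slots: the top face centres on about (400,250) in the top image. I'll move above it.

>>> {"method": "drive_tool", "body": {"rows": [[0, 0, 0, 0.029, -0.025, 0, 1], [0, 0, 0, 0.029, -0.025, 0, 1], [0, 0, 0, 0.029, -0.025, 0, 1], [0, 0, 0, 0.029, -0.025, 0, 1], [0, 0, 0, 0.029, -0.025, 0, 1], [0, 0, 0, 0.029, -0.025, 0, 1], [0, 0, 0, 0.029, -0.025, 0, 1], [0, 0, 0, 0.029, -0.025, 0, 1]]}}

```text
time: 1.72
tool_pos: [0.3641, -0.3823, 0.1929]
tcp_rot: [3.105, 0.475, 0.001]
wrist_force: [-0.0, 0.6, 1.0]
width: 1.002
grip_force: 0.0
```

>>> {"method": "drive_tool", "body": {"rows": [[0, 0, 0, 0.029, -0.025, 0, 1], [0, 0, 0, 0.029, -0.025, 0, 1], [0, 0, 0, 0.029, -0.025, 0, 1], [0, 0, 0, 0.029, -0.025, 0, 1], [0, 0, 0, 0.029, -0.025, 0, 1], [0, 0, 0, 0.029, -0.025, 0, 1], [0, 0, 6.6, 0, 0, 0, 1], [0, 0, 6.6, 0, 0, 0, 1]]}}

```text
time: 2.38
tool_pos: [0.4858, -0.1863, 0.1928]
tcp_rot: [3.14, 0.114, 0.001]
wrist_force: [-0.3, -0.9, -0.3]
width: 1.001
grip_force: 0.0
```

>>> {"method": "drive_tool", "body": {"rows": [[0, 0, 6.6, 0, 0, 0.01, 1], [0, 0, 0, 0, 0, 0, 1], [0, 0, 0, 0, 0, 0, 1]]}}

```text
time: 2.63
tool_pos: [0.4841, -0.1883, 0.1821]
tcp_rot: [-3.14, 0.06, 0.002]
wrist_force: [-1.1, 0.0, -0.1]
width: 0.997
grip_force: 0.0
```

Run:
```python
from h import *
s=status.read_state();p=read_camera('wrist');T=cam(p,s);save(p,'w1')
print(s['tool_pos'],np.degrees(s['tcp_rot'][1]))
for X in [(.4876,-.1831,.09)]: print(proj(p,T,X))
print([(round(float(m['score']),2),m['bbox']) for m in masks_of(p,'module')])
u,v=proj(p,T,(.4876,-.1831,.09)).astype(int)
print(u,v)
cv2.imwrite('pics/w1c.png',cv2.resize(p['color'][max(v-60,0):v+60,u-80:u+80,::-1],(800,600),interpolation=cv2.INTER_CUBIC))
```

```text
[ 0.48408926 -0.18830688  0.18208444] 3.4517015473332684
[314.21500667 182.89841674]
[(0.75, [192.5, 171.8, 241.5, 212.8]), (0.72, [297.5, 160.3, 332.4, 194.9]), (0.59, [353.8, 235.7, 384.5, 288.2])]
314 182
```

View pics/w1c.png

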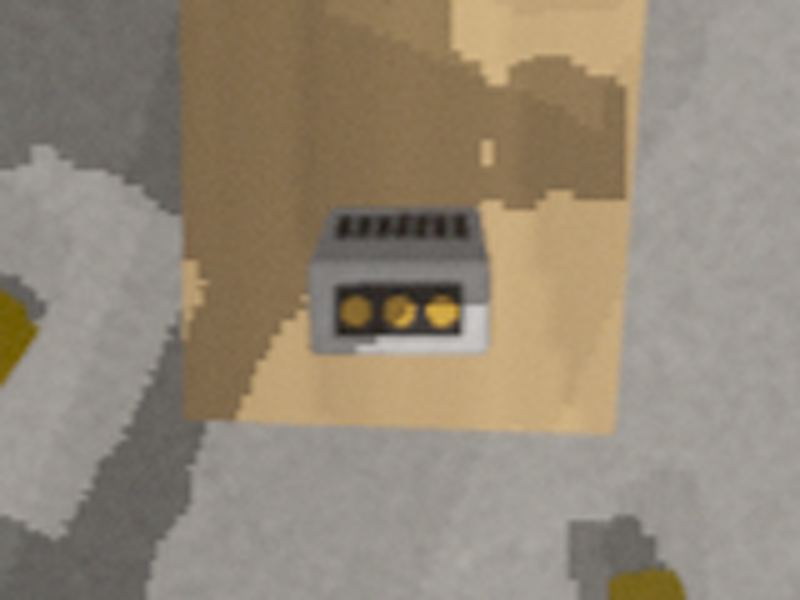

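The module's top face centres on about (313.6,183) in the wrist image, square to the tool, and within 0.5 mm of the top-camera estimate. I'll lower partly closed to stay clear of the yellow blocks.

>>> {"method": "drive_tool", "body": {"rows": [[0, 0, 0, 0.0033, -0.0053, 0, 0.7], [0, 0, 0, 0, 0, 0, 0.7], [0, 0, 0, 0, 0, 0.028, 0.7], [0, 0, 0, 0, 0, 0.028, 0.7], [0, 0, 0, 0, 0, 0.028, 0.7], [0, 0, 0, 0, 0, 0.018, 0.7], [0, 0, 0, 0, 0, 0.009, 0.7], [0, 0, 0, 0, 0, 0, 0.7]], "force": 40}}

```text
time: 3.4
tool_pos: [0.4863, -0.1827, 0.0693]
tcp_rot: [-3.139, 0.065, 0.007]
wrist_force: [-0.0, 0.4, -0.5]
width: 0.697
grip_force: 0.0
```

>>> {"method": "drive_tool", "body": {"rows": [[0, 0, 0, 0, 0, 0, 0], [0, 0, 0, 0, 0, 0, 0], [0, 0, 0, 0, 0, 0, 0], [0, 0, 0, 0, 0, 0, 0], [0, 0, 0, 0, 0, 0, 0], [0, 0, 0, 0, 0, 0, 0]], "force": 40}}

```text
time: 3.9
tool_pos: [0.4887, -0.1837, 0.0724]
tcp_rot: [3.14, -0.066, 0.002]
wrist_force: [-0.3, 0.5, -0.8]
width: 0.0
grip_force: 0.0
```

The fingers shut on nothing, so I need to look.

Run:
```python
from h import *
s=status.read_state();print({k:np.round(v,3) for k,v in s.items()})
p=read_camera('wrist');q=read_camera('scene')
a=p['color'][60:300,160:480];b=q['color'][150:270,180:340]
cv2.imwrite('pics/d.png',np.hstack([cv2.resize(a,(400,300)),cv2.resize(b,(400,300),interpolation=cv2.INTER_CUBIC)])[:,:,::-1])
print([(round(float(m['score']),2),m['bbox']) for m in masks_of(q,'module')])
```

```text
{'time': np.float64(3.9), 'q': array([-0.407,  0.084,  2.05 , -0.   ,  1.007,  1.205]), 'joint_vel': array([-0.001,  0.004,  0.005, -0.   , -0.003,  0.   ]), 'joint_torque': array([-3.0000e-03, -3.7304e+01, -3.2613e+01,  0.0000e+00, -1.2000e-02,
       -0.0000e+00]), 'tool_pos': array([ 0.489, -0.184,  0.072]), 'tcp_rot': array([ 3.14e+00, -6.60e-02,  2.00e-03]), 'wrist_force': array([-0.269,  0.484, -0.782]), 'torque': array([ 0.041, -0.008,  0.003]), 'grip_force': np.float64(0.0), 'width': np.float64(0.0)}
[(0.82, [192.4, 186.0, 208.8, 212.3]), (0.7, [268.6, 180.3, 283.6, 206.2]), (0.67, [230.6, 196.8, 244.8, 222.5])]
```

View pics/d.png

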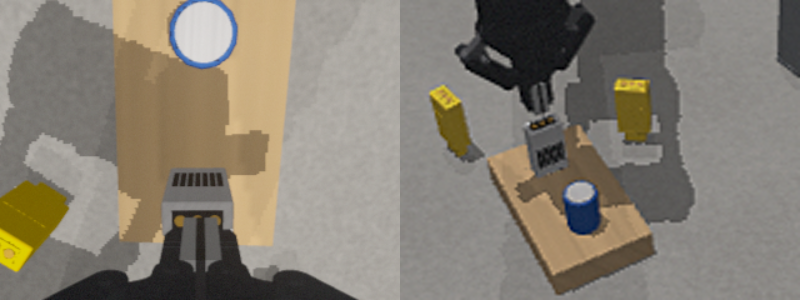

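The module still stands in the rack with the shut fingers at or over its top, around wrist pixel (320,234). I'll zoom in and triangulate the fingertip against the claimed TCP.

Run:
```python
from h import *
s=status.read_state();p=read_camera('wrist');q=read_camera('scene');T=cam(p,s);S=cam(q)
a=p['color'][190:265,270:370];b=q['color'][170:230,200:280]
cv2.imwrite('pics/e.png',np.hstack([cv2.resize(x,(400,300),interpolation=cv2.INTER_NEAREST) for x in (a,b)])[:,:,::-1])
for n,X in [('tcp',s['tool_pos']),('modtop',(.4876,-.1831,.09)),('modtop-x',(.4786,-.1831,.09)),('modtop+x',(.4966,-.1831,.09))]:
    print(n,(proj(p,T,X)-[270,190])*4,(proj(q,S,X)-[200,170])*5)
```

```text
tcp [199.08270815 129.57787154] [187.02870694 175.57949073]
modtop [196.00144091 179.25024879] [182.63965522 147.22895238]
modtop-x [198.70177346 235.69371185] [174.13964591 136.48644525]
modtop+x [193.22305895 121.17536491] [191.22838471 158.08358612]
```

View pics/e.png

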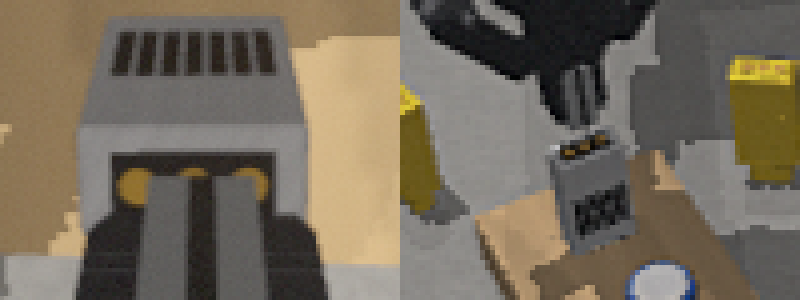

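Run:
```python
from h import *
s=status.read_state();p=read_camera('wrist');q=read_camera('scene');T=cam(p,s);S=cam(q)
def tri(a,b):
    o,d=ray(p,T,*a);O,D=ray(q,S,*b)
    t=np.linalg.lstsq(np.c_[d,-D],O-o,rcond=None)[0];return o+d*t[0],o+d*t[0]-(O+D*t[1])
w=lambda x,y:(270+x/4-.4,190+y/4-.4); c=lambda x,y:(200+x/5-.4,170+y/5-.4)
print(s['tool_pos'],s['time'])
print('tip',tri(w(203,176),c(183,126)))
print('module top near-right corner',tri(w(80,126),c(213,143)), tri(w(305,126),c(157,163)))
```

```text
[ 0.48814145 -0.18350642  0.07162882] 4.15
tip (array([ 0.49873594, -0.18431785,  0.11420692]), array([ 0.00086577,  0.00143736, -0.00034656]))
module top near-right corner (array([ 0.49879039, -0.16727944,  0.09527415]), array([ 0.00200824,  0.0047615 , -0.00016565])) (array([ 0.49795433, -0.198307  ,  0.09657585]), array([ 0.00169681,  0.00249151, -0.0008402 ]))
```

Triangulation puts the real fingertips at z ≈ 0.112. That is about 40 mm behind the reported TCP, so they closed above the module. I'll treat the true tip as TCP − 40 mm, reopen, and go about 37 mm lower.

>>> {"method": "drive_tool", "body": {"rows": [[0, 0, 0, 0, -0.001, 0, 0.7], [0, 0, 0, 0, 0, 0, 0.7], [0, 0, 0, 0, 0, 0, 0.7], [0, 0, 0, 0, 0, 0, 0.7], [0, 0, 0, 0, 0, 0, 0.7], [0, 0, 0, 0, 0, 0, 0.7]]}}

```text
time: 4.75
tool_pos: [0.4882, -0.1825, 0.0716]
tcp_rot: [3.141, -0.066, -0.0]
wrist_force: [0.1, 1.3, 0.3]
width: 0.698
grip_force: 0.0
```

>>> {"method": "drive_tool", "body": {"rows": [[0, 0, 0, 0, 0, 0.006, 0.7], [0, 0, 0, 0, 0, 0.006, 0.7], [0, 0, 0, 0, 0, 0.006, 0.7], [0, 0, 0, 0, 0, 0.006, 0.7], [0, 0, 0, 0, 0, 0.006, 0.7], [0, 0, 0, 0, 0, 0.006, 0.7], [0, 0, 0, 0, 0, 0, 0.7]]}}

```text
time: 5.33
tool_pos: [0.4868, -0.1819, 0.0337]
tcp_rot: [-3.14, 0.066, 0.005]
wrist_force: [-0.1, -0.5, 0.0]
width: 0.698
grip_force: 0.0
```

>>> {"method": "drive_tool", "body": {"rows": [[0, 0, 0, 0, 0, 0, 0], [0, 0, 0, 0, 0, 0, 0], [0, 0, 0, 0, 0, 0, 0], [0, 0, 0, 0, 0, 0, 0], [0, 0, 0, 0, 0, 0, 0], [0, 0, 0, 0, 0, 0, 0]], "force": 40}}

```text
time: 5.83
tool_pos: [0.4886, -0.1826, 0.036]
tcp_rot: [3.141, -0.066, 0.001]
wrist_force: [0.4, -0.2, 0.2]
width: 0.386
grip_force: 40.4
```

Gripped at 40 N with about 33 mm between the pads. Now lift.

>>> {"method": "drive_tool", "body": {"rows": [[0, 0, 0, 0, 0, -0.005, 0], [0, 0, 0, 0, 0, -0.01, 0], [0, 0, 0, 0, 0, -0.015, 0], [0, 0, 0, 0, 0, -0.025, 0], [0, 0, 0, 0, 0, -0.03, 0], [0, 0, 0, 0, 0, -0.03, 0], [0, 0, 0, 0, 0, -0.03, 0], [0, 0, 0, 0, 0, -0.015, 0]]}}

```text
time: 6.5
tool_pos: [0.4898, -0.1833, 0.2007]
tcp_rot: [3.139, -0.066, 0.009]
wrist_force: [1.5, -0.1, -1.8]
width: 0.383
grip_force: 40.3
```

>>> {"method": "drive_tool", "body": {"rows": [[0, 0, 0, 0, -0.02, 0, 0], [0, 0, 0, 0, -0.035, 0, 0], [0, 0, 0, 0, -0.035, 0, 0], [0, 0, 0, 0, -0.035, 0, 0], [0, 0, 0, 0, -0.035, 0, 0], [0, 0, 0, 0, -0.035, 0, 0], [0, 0, 0, 0, -0.02, 0, 0], [0, 0, 0, 0, 0, 0, 0]]}}

```text
time: 7.17
tool_pos: [0.4966, 0.0361, 0.1962]
tcp_rot: [-3.139, 0.059, 0.0]
wrist_force: [-0.5, 0.3, -2.5]
width: 0.387
grip_force: 40.8
```

Run:
```python
from h import *
s=status.read_state();p=read_camera('wrist');T=cam(p,s);q=read_camera('top');Q=cam(q)
print(s['time'],s['tool_pos'],s['tcp_rot'],s['wrist_force'],s['grip_force'],s['width'])
np.savez('s1',pos=s['tool_pos'],rot=s['tcp_rot'])
# fit station top outline + flap from top cam: report mask rects
for pic,TT,n in((p,T,'wrist'),(q,Q,'top')):
    for k in('flap','tester','module'):
        for m in masks_of(pic,k)[:2]: print(n,k,round(float(m['score']),2),m['bbox'])
a=p['color'];b=cv2.resize(q['color'][205:290,145:285],(400,243),interpolation=cv2.INTER_CUBIC)
v=np.zeros((250,800,3),np.uint8);v[:,:400]=cv2.resize(a,(400,250));v[:243,400:]=b
cv2.imwrite('pics/f.png',v[:,:,::-1])
```

```text
7.1667 [0.49662313 0.03612235 0.19618632] [-3.13899661e+00  5.94541481e-02  1.38472270e-04] [-0.46983708  0.34977403 -2.49184143] 40.76575219631195 0.38740595745506085
wrist flap 0.81 [1.8, 163.3, 185.5, 228.2]
wrist tester 0.94 [0.2, 107.9, 256.7, 266.7]
wrist tester 0.6 [0.4, 164.4, 185.8, 229.4]
wrist module 0.92 [285.3, 203.1, 356.9, 286.1]
wrist module 0.81 [398.8, 175.7, 442.0, 212.9]
top tester 0.62 [157.2, 219.9, 227.3, 280.8]
top module 0.75 [416.1, 285.9, 432.7, 307.9]
top module 0.58 [344.0, 249.8, 358.5, 267.2]
```

View pics/f.png

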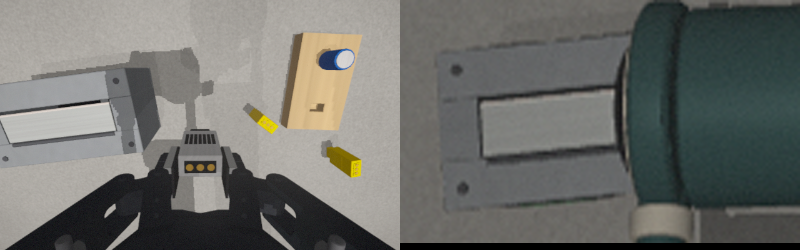

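The module is held upright between the pads. The flap's light plate is in the wrist view at about (3–185, 163–228). I'll fit the station pose by edges in the initial top image and in this wrist image.

```bash
cat > fit.py <<'E'
from h import *
from scipy.optimize import minimize
OUT=[(-60,-110),(60,-110),(60,110),(-60,110)]; PL=[(-23,-78),(19,-78),(19,78),(-23,78)]; 
def edges(poly,n=60):
    P=np.array(poly)/1000.
    return [P[i]+(P[(i+1)%4]-P[i])*t for i in range(4) for t in np.linspace(.03,.97,n)]
PTS={k:np.array(edges(v)) for k,v in dict(o=OUT,f=PL).items()}
def score(x,img,K,T,sets=('o','f')):
    c,s=np.cos(x[2]),np.sin(x[2]);R=np.array([[c,-s],[s,c]]);tot=0
    for k in sets:
        W=PTS[k]@R.T+x[:2];X=np.c_[W,np.full(len(W),.125)]
        C=(X-T[:3,3])@T[:3,:3];u=K[0,0]*C[:,0]/-C[:,2]+K[0,2];v=K[1,1]*-C[:,1]/-C[:,2]+K[1,2]
        tot+=cv2.remap(img,u.astype(np.float32),v.astype(np.float32),1,borderValue=0).mean()
    return tot
def grad(c,s=1.2):
    g=cv2.GaussianBlur(c[:,:,:3].mean(2).astype(np.float32),(0,0),s);return np.hypot(cv2.Sobel(g,5,1,0),cv2.Sobel(g,5,0,1))
def fit(imgs,x0,sets=('o','f')):
    best=None
    for dy in(-.006,0,.006):
        for dx in(-.006,0,.006):
            for da in(-.03,0,.03):
                r=minimize(lambda x:-sum(score(x,*i,sets) for i in imgs),[x0[0]+dx,x0[1]+dy,x0[2]+da],method='Nelder-Mead',options=dict(initial_simplex=np.array(x0)+[dx,dy,da]+np.array([[0,0,0],[.003,0,0],[0,.003,0],[0,0,.02]])))
                if best is None or r.fun<best.fun: best=r
    return best.x.round(4),round(best.fun,1)
E
python3 - <<'E'
from fit import *
d=np.load('s1.npz');s=dict(tool_pos=d['pos'],tcp_rot=d['rot'])
s=status.read_state();p=read_camera('wrist');T=cam(p,s);q=read_camera('top')
A=(grad(cv2.imread('pics/top.png')),np.array(q['intrinsics']),cam(q))
B=(grad(p['color']),np.array(p['intrinsics']),T)
x0=[.501,.234,.085]
for n,i in(('top',[A]),('wrist',[B]),('both',[A,B])):
    for st in (('o',),('f',),('o','f')): print(n,st,fit(i,x0,st))
E
```

```text
top ('o',) (array([0.4991, 0.2351, 0.091 ]), np.float64(-52.1))
top ('f',) (array([0.5026, 0.2353, 0.0849]), np.float64(-113.4))
top ('o', 'f') (array([0.5026, 0.2354, 0.0804]), np.float64(-161.3))
wrist ('o',) (array([0.5016, 0.2348, 0.0793]), np.float64(-50.6))
wrist ('f',) (array([0.5024, 0.2348, 0.0858]), np.float64(-193.8))
wrist ('o', 'f') (array([0.5023, 0.2348, 0.0844]), np.float64(-241.4))
both ('o',) (array([0.5016, 0.2349, 0.0782]), np.float64(-97.8))
both ('f',) (array([0.5024, 0.2348, 0.0863]), np.float64(-306.1))
both ('o', 'f') (array([0.5023, 0.2348, 0.0844]), np.float64(-400.6))
```

Station fit: (0.5023, 0.2348), yaw 4.8°, so the mouth is at (0.5083, 0.2353). Moving over it and turning −7° about tool z.

>>> {"method": "drive_tool", "body": {"rows": [[0, 0, 0, 0.0006, -0.0285, 0, 0], [0, 0, 0, 0.0006, -0.0285, 0, 0], [0, 0, 0, 0.0006, -0.0285, 0, 0], [0, 0, 0, 0.0006, -0.0285, 0, 0], [0, 0, 0, 0.0006, -0.0285, 0, 0], [0, 0, 0, 0.0006, -0.0285, 0, 0], [0, 0, 0, 0.0006, -0.0285, 0, 0], [0, 0, -3.5, 0, 0, 0, 0]]}}

```text
time: 8.33
tool_pos: [0.5101, 0.2359, 0.1956]
tcp_rot: [-3.138, -0.035, -0.001]
wrist_force: [0.2, -0.4, -2.9]
width: 0.388
grip_force: 41.3
```

>>> {"method": "drive_tool", "body": {"rows": [[0, 0, -3.5, 0, 0, 0, 0], [0, 0, 0, 0, 0, 0, 0], [0, 0, 0, 0, 0, 0, 0], [0, 0, 0, 0, 0, 0, 0]]}}

```text
time: 8.67
tool_pos: [0.5098, 0.231, 0.1955]
tcp_rot: [3.139, 0.123, -0.0]
wrist_force: [0.4, 0.2, -2.6]
width: 0.387
grip_force: 41.3
```

Run:
```python
from fit import *
s=status.read_state();p=read_camera('wrist');T=cam(p,s);print(s['time'],s['tool_pos'],s['tcp_rot'],s['wrist_force'])
B=(grad(p['color']),np.array(p['intrinsics']),T)
print(fit([B],[.5023,.2348,.084],('o',)),fit([B],[.5023,.2348,.084]))
c=p['color'].copy()
for X in [(.0,-.110),(0.06,-.11),(.06,.11),(-.06,.11),(-.06,-.11),(.019,.078),(.019,-.078),(-.023,.078),(-.023,-.078)]:
    a=.084;x=.5023+X[0]*np.cos(a)-X[1]*np.sin(a);y=.2348+X[0]*np.sin(a)+X[1]*np.cos(a)
    u=proj(p,T,(x,y,.125));cv2.circle(c,tuple(int(round(k)) for k in u),2,(255,0,0),-1)
cv2.imwrite('pics/g.png',c[:,:,::-1])
for i in range(6): s=status.read_state()
```

```text
8.6667 [0.50978822 0.23097574 0.19551426] [ 3.13913939e+00  1.22649978e-01 -2.18653767e-04] [ 0.44811111  0.22448488 -2.55151005]
(array([0.5018, 0.2347, 0.0743]), np.float64(-55.1)) (array([0.5022, 0.2354, 0.0816]), np.float64(-218.2))
```

View pics/g.png

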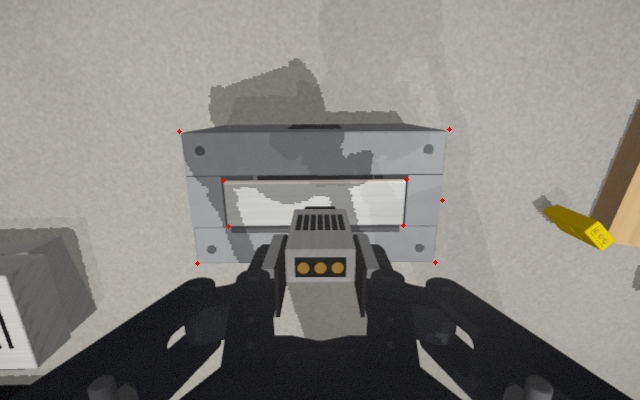

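The held module's top is at (320,268) with the flap behind it at rows 180–226, and the overlay of the fitted pose matches the plate. I'll start the search at station y = −15 and descend through the flap.

>>> {"method": "drive_tool", "body": {"rows": [[0, 0, -0.3, -0.001, 0.0106, 0, 0], [0, 0, 0, 0, 0, 0.02, 0], [0, 0, 0, 0, 0, 0.02, 0], [0, 0, 0, 0, 0, 0.004, 0], [0, 0, 0, 0, 0, 0.003, 0], [0, 0, 0, 0, 0, 0.003, 0], [0, 0, 0, 0, 0, 0.003, 0], [0, 0, 0, 0, 0, 0.003, 0]], "force": 40}}

```text
time: 9.38
tool_pos: [0.5109, 0.2211, 0.1413]
tcp_rot: [-3.138, -0.134, -0.005]
wrist_force: [-0.4, -0.3, 0.6]
width: 0.388
grip_force: 41.7
```

>>> {"method": "drive_tool", "body": {"rows": [[0, 0, 0, 0, 0, 0.003, 0], [0, 0, 0, 0, 0, 0.003, 0], [0, 0, 0, 0, 0, 0.003, 0], [0, 0, 0, 0, 0, 0.003, 0], [0, 0, 0, 0, 0, 0.003, 0], [0, 0, 0, 0, 0, 0.003, 0]]}}

```text
time: 9.88
tool_pos: [0.5101, 0.221, 0.1215]
tcp_rot: [-3.138, -0.135, -0.002]
wrist_force: [2.7, 0.1, 0.1]
width: 0.385
grip_force: 41.7
```

The flap is yielding. Continuing down.

>>> {"method": "drive_tool", "body": {"rows": [[0, 0, 0, 0, 0, 0.003, 0], [0, 0, 0, 0, 0, 0.003, 0], [0, 0, 0, 0, 0, 0.003, 0], [0, 0, 0, 0, 0, 0.003, 0], [0, 0, 0, 0, 0, 0.003, 0], [0, 0, 0, 0, 0, 0.003, 0], [0, 0, 0, 0, 0, 0.003, 0], [0, 0, 0, 0, 0, 0.003, 0]]}}

```text
time: 10.55
tool_pos: [0.5096, 0.2208, 0.0974]
tcp_rot: [-3.139, -0.134, 0.0]
wrist_force: [2.0, 0.9, -0.5]
width: 0.383
grip_force: 41.6
```

>>> {"method": "drive_tool", "body": {"rows": [[0, 0, 0, 0, 0, 0.003, 0], [0, 0, 0, 0, 0, 0.003, 0], [0, 0, 0, 0, 0, 0.003, 0], [0, 0, 0, 0, 0, 0.003, 0], [0, 0, 0, 0, 0, 0.003, 0], [0, 0, 0, 0, 0, 0.003, 0], [0, 0, 0, 0, 0, 0.003, 0], [0, 0, 0, 0, 0, 0.003, 0]]}}

```text
time: 11.22
tool_pos: [0.5096, 0.2208, 0.0733]
tcp_rot: [-3.139, -0.134, 0.0]
wrist_force: [3.5, -0.5, -1.6]
width: 0.386
grip_force: 41.5
```

>>> {"method": "drive_tool", "body": {"rows": [[0, 0, 0, 0, 0, 0.0025, 0], [0, 0, 0, 0, 0, 0.0025, 0], [0, 0, 0, 0, 0, 0.0025, 0], [0, 0, 0, 0, 0, 0.0025, 0], [0, 0, 0, 0, 0, 0.0025, 0], [0, 0, 0, 0, 0, 0.0025, 0], [0, 0, 0, 0, 0, 0.0025, 0], [0, 0, 0, 0, 0, 0, 0]]}}

```text
time: 11.88
tool_pos: [0.5092, 0.2208, 0.0554]
tcp_rot: [3.139, 0.134, -0.001]
wrist_force: [4.2, 0.4, -4.0]
width: 0.386
grip_force: 41.3
```

>>> {"method": "drive_tool", "body": {"rows": [[0, 0, 0, 0, 0, 0.00125, 0], [0, 0, 0, 0, 0, 0.00125, 0], [0, 0, 0, 0, 0, 0, 0]]}}

```text
time: 12.13
tool_pos: [0.5095, 0.2208, 0.0534]
tcp_rot: [-3.139, -0.134, 0.0]
wrist_force: [3.6, 0.2, -2.9]
width: 0.384
grip_force: 41.3
```

>>> {"method": "drive_tool", "body": {"rows": [[0, 0, 0, 0, 0, 0.00125, 0], [0, 0, 0, 0, 0, 0.00125, 0], [0, 0, 0, 0, 0, 0, 0]]}}

```text
time: 12.38
tool_pos: [0.5094, 0.2208, 0.0509]
tcp_rot: [-3.139, -0.134, 0.0]
wrist_force: [2.2, 1.9, -2.9]
width: 0.385
grip_force: 41.4
```

>>> {"method": "drive_tool", "body": {"rows": [[0, 0, 0, 0, 0, 0.00125, 0], [0, 0, 0, 0, 0, 0.00125, 0], [0, 0, 0, 0, 0, 0, 0]]}}

```text
time: 12.63
tool_pos: [0.5094, 0.2208, 0.0483]
tcp_rot: [-3.139, -0.134, 0.0]
wrist_force: [3.3, 1.0, -2.9]
width: 0.386
grip_force: 41.8
```

>>> {"method": "drive_tool", "body": {"rows": [[0, 0, 0, 0, 0, 0.00125, 0], [0, 0, 0, 0, 0, 0.00125, 0], [0, 0, 0, 0, 0, 0, 0]]}}

```text
time: 12.88
tool_pos: [0.5093, 0.2208, 0.0459]
tcp_rot: [3.139, 0.135, -0.001]
wrist_force: [2.4, 0.4, -1.1]
width: 0.39
grip_force: 43.1
```

>>> {"method": "drive_tool", "body": {"rows": [[0, 0, 0, 0, 0, 0.001, 0], [0, 0, 0, 0, 0, 0, 0]]}}

```text
time: 13.05
tool_pos: [0.5095, 0.2208, 0.0449]
tcp_rot: [3.139, 0.135, -0.0]
wrist_force: [3.6, 0.3, -1.5]
width: 0.382
grip_force: 43.0
```

>>> {"method": "drive_tool", "body": {"rows": [[0, 0, 0, 0, 0, 0.001, 0], [0, 0, 0, 0, 0, 0, 0]]}}

```text
time: 13.22
tool_pos: [0.5095, 0.2208, 0.0438]
tcp_rot: [-3.139, -0.134, 0.0]
wrist_force: [3.5, 0.1, -2.4]
width: 0.386
grip_force: 43.1
```

>>> {"method": "drive_tool", "body": {"rows": [[0, 0, 0, 0, 0, 0.001, 0], [0, 0, 0, 0, 0, 0, 0]]}}

```text
time: 13.38
tool_pos: [0.5094, 0.2208, 0.0428]
tcp_rot: [3.139, 0.134, -0.0]
wrist_force: [3.6, 0.0, -1.6]
width: 0.387
grip_force: 43.1
```

>>> {"method": "drive_tool", "body": {"rows": [[0, 0, 0, 0, 0, 0.001, 0], [0, 0, 0, 0, 0, 0, 0]]}}

```text
time: 13.55
tool_pos: [0.5094, 0.2208, 0.0419]
tcp_rot: [3.139, 0.134, -0.0]
wrist_force: [3.2, 0.4, -2.4]
width: 0.388
grip_force: 43.1
```

>>> {"method": "drive_tool", "body": {"rows": [[0, 0, 0, 0, 0, 0.001, 0], [0, 0, 0, 0, 0, 0.001, 0], [0, 0, 0, 0, 0, 0, 0]]}}

```text
time: 13.8
tool_pos: [0.5094, 0.2208, 0.0398]
tcp_rot: [3.139, 0.134, -0.001]
wrist_force: [4.3, 0.8, -1.9]
width: 0.384
grip_force: 43.1
```

>>> {"method": "drive_tool", "body": {"rows": [[0, 0, 0, 0, 0, 0.001, 0], [0, 0, 0, 0, 0, 0.001, 0], [0, 0, 0, 0, 0, 0, 0]]}}

```text
time: 14.05
tool_pos: [0.5094, 0.2208, 0.0378]
tcp_rot: [3.139, 0.134, -0.001]
wrist_force: [2.9, -0.2, -2.0]
width: 0.386
grip_force: 43.1
```

The origin is now about 8 mm below deck level with no resistance, so the foot is evidently in the slot. Continuing gently to the home stop near TCP z 0.031.

>>> {"method": "drive_tool", "body": {"rows": [[0, 0, 0, 0, 0, 0.001, 0], [0, 0, 0, 0, 0, 0.001, 0], [0, 0, 0, 0, 0, 0, 0]]}}

```text
time: 14.3
tool_pos: [0.5094, 0.2208, 0.0359]
tcp_rot: [3.139, 0.134, -0.0]
wrist_force: [4.1, -0.3, -1.9]
width: 0.383
grip_force: 43.1
```

>>> {"method": "drive_tool", "body": {"rows": [[0, 0, 0, 0, 0, 0.001, 0], [0, 0, 0, 0, 0, 0.001, 0], [0, 0, 0, 0, 0, 0, 0]]}}

```text
time: 14.55
tool_pos: [0.5094, 0.2208, 0.0338]
tcp_rot: [3.139, 0.134, -0.001]
wrist_force: [3.0, -0.5, -3.1]
width: 0.389
grip_force: 43.1
```

>>> {"method": "drive_tool", "body": {"rows": [[0, 0, 0, 0, 0, 0.001, 0], [0, 0, 0, 0, 0, 0.001, 0], [0, 0, 0, 0, 0, 0, 0]]}}

```text
time: 14.8
tool_pos: [0.5094, 0.2208, 0.0318]
tcp_rot: [3.139, 0.134, -0.0]
wrist_force: [3.8, 0.8, -2.0]
width: 0.383
grip_force: 43.1
```

>>> {"method": "drive_tool", "body": {"rows": [[0, 0, 0, 0, 0, 0.001, 0], [0, 0, 0, 0, 0, 0, 0]]}}

```text
time: 14.97
tool_pos: [0.5096, 0.2208, 0.031]
tcp_rot: [-3.139, -0.135, -0.0]
wrist_force: [3.4, 0.4, -3.2]
width: 0.385
grip_force: 43.1
```

>>> {"method": "drive_tool", "body": {"rows": [[0, 0, 0, 0, 0, 0.001, 0], [0, 0, 0, 0, 0, 0, 0]]}}

```text
time: 15.13
tool_pos: [0.5099, 0.2209, 0.0307]
tcp_rot: [-3.139, -0.135, -0.001]
wrist_force: [2.1, -0.4, 1.6]
width: 0.385
grip_force: 43.8
```

Run:
```python
from h import *
s=status.read_state();p=read_camera('wrist');print(s['tool_pos'],s['wrist_force'],s['torque'])
print([(round(float(m['score']),2),m['bbox']) for k in('module','flap') for m in masks_of(p,k)])
cv2.imwrite('pics/k.png',cv2.resize(p['color'][100:320,150:490],(800,518),interpolation=cv2.INTER_CUBIC)[:,:,::-1])
```

```text
[0.50992567 0.22091125 0.0306501 ] [ 2.12764914 -0.35479617  1.56306043] [-0.15217468 -0.32623439 -0.0024788 ]
[(0.49, [286.6, 274.6, 353.2, 287.1]), (0.97, [98.6, 289.8, 471.2, 383.1])]
```

View pics/k.png

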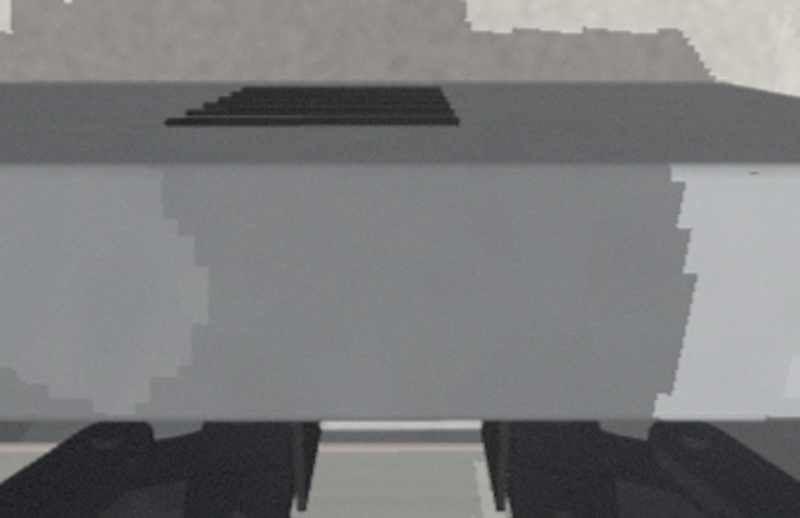

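Force rose by about 4.5 N at TCP z 0.0307, exactly where the case should seat, and the grip still holds. The picture shows only the station top and the fingers down in the bay. Releasing slightly, then withdrawing.

>>> {"method": "drive_tool", "body": {"rows": [[0, 0, 0, 0, 0, 0, 0], [0, 0, 0, 0, 0, 0, 0], [0, 0, 0, 0, 0, 0, 0.55], [0, 0, 0, 0, 0, 0, 0.55], [0, 0, 0, 0, 0, 0, 0.55], [0, 0, 0, 0, 0, 0, 0.55]]}}

```text
time: 15.78
tool_pos: [0.5095, 0.2209, 0.0298]
tcp_rot: [-3.139, -0.134, 0.0]
wrist_force: [3.4, 1.3, -1.0]
width: 0.55
grip_force: 2.0
```

>>> {"method": "drive_tool", "body": {"rows": [[0, 0, 0, 0, 0, -0.004, 0.55], [0, 0, 0, 0, 0, -0.006, 0.55], [0, 0, 0, 0, 0, -0.008, 0.55], [0, 0, 0, 0, 0, -0.008, 0.55], [0, 0, 0, 0, 0, -0.008, 0.55], [0, 0, 0, 0, 0, -0.008, 0.55], [0, 0, 0, 0, 0, -0.008, 0.55], [0, 0, 0, 0, 0, 0, 0.55]]}}

```text
time: 16.45
tool_pos: [0.5101, 0.2212, 0.0827]
tcp_rot: [-3.138, -0.134, -0.002]
wrist_force: [1.7, 0.7, 4.2]
width: 0.549
grip_force: 1.7
```

>>> {"method": "drive_tool", "body": {"rows": [[0, 0, 0, 0, 0, -0.01, 0.55], [0, 0, 0, 0, 0, -0.015, 0.55], [0, 0, 0, 0, 0, -0.02, 0.55], [0, 0, 0, 0, 0, -0.02, 0.55], [0, 0, 0, 0, 0, -0.02, 0.55], [0, 0, 0, 0, 0, -0.015, 0.55], [0, 0, 0, 0, 0, 0, 0.55], [0, 0, 0, 0, 0, 0, 0.55]]}}

```text
time: 17.12
tool_pos: [0.5091, 0.2208, 0.1802]
tcp_rot: [-3.139, -0.135, 0.001]
wrist_force: [0.2, 0.2, -0.6]
width: 0.546
grip_force: 0.0
```

Run:
```python
from h import *
s=status.read_state();p=read_camera('wrist');print(s['time'],s['tool_pos'],s['wrist_force'],s['width'])
print([(k,round(float(m['score']),2),m['bbox']) for k in('module','flap') for m in masks_of(p,k)])
cv2.imwrite('pics/l.png',p['color'][:,:,::-1])
```

```text
17.1167 [0.50908896 0.22079174 0.18020057] [ 0.16985429  0.17659274 -0.59749684] 0.5464772357518812
[('module', 0.76, [304.4, 173.6, 341.3, 186.5]), ('module', 0.57, [543.9, 211.2, 617.9, 258.9]), ('flap', 0.77, [207.5, 183.5, 396.3, 227.1])]
```

View pics/l.png

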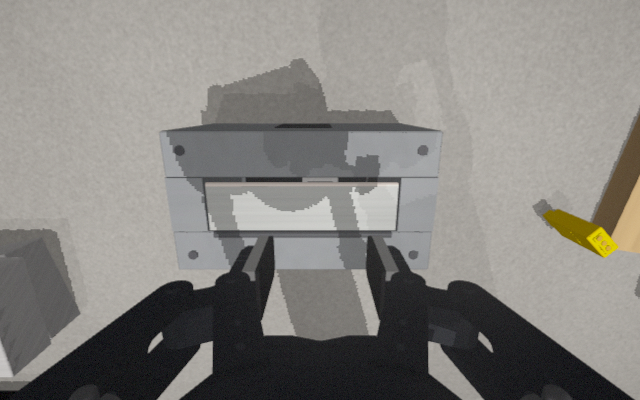

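The flap looks level again (rows 183–230), with a sliver of module visible through the free-edge gap at (304–341, 180). I'll check the free edge and the sliver numerically.

Run:
```python
from fit import *
s=status.read_state();p=read_camera('wrist');T=cam(p,s)
a=.084;W=lambda x,y,z:(.5023+x*np.cos(a)-y*np.sin(a),.2348+x*np.sin(a)+y*np.cos(a),z)
for th in(0,.06,.15): print(th,[proj(p,T,W(-.023+.042*np.cos(th),y,.125-.042*np.sin(th))).round(1) for y in(-.05,.05)])
print('hinge',proj(p,T,W(-.023,.05,.125)).round(1),'mouth +x',proj(p,T,W(.023,.05,.125)).round(1))
g=p['color'].mean(2)
for u in(230,280,322,380): print(u,g[174:192,u].round().astype(int),g[226:240,u].round().astype(int))
print('row180',g[180,296:350].round().astype(int))
for zt in(.085,.1): print(zt,[proj(p,T,W(.013,-.015+d,zt)).round(1) for d in(-.017,.017)])
```

```text
0 [array([364.1, 180.6]), array([237.9, 180.6])]
0.06 [array([363.6, 180. ]), array([238.8, 180. ])]
0.15 [array([363. , 179.4]), array([240. , 179.4])]
hinge [241.8 229.8] mouth +x [237.5 175.7]
230 [117 109  78  70  68  70  72 124 149 161 165 155 146 142 144 147 143 146] [145 142 143 118  76  58  67  71  74  71  65 108 113 112]
280 [116 108  65  42  40  40  45 126 150 165 168 154 147 146 144 145 146 146] [202 199 197 160  92  77  89 100 112 105  97 156 162 164]
322 [113 104 116 141 145 143 108 131 150 164 169 152 145 144 144 143 144 147] [205 203 198 161  93  79  92 108 118 106  98 156 165 164]
380 [157 150  96  75  80  75  78 148 184 203 216 203 199 199 199 200 200 200] [195 194 192 149  87  77  90  96 105  97 101 102 100 102]
row180 [ 48  50  48  49  44 110 140 143 143 144 125 106 108 109 108 107 106 106
 106 106 108 105 104 108 106 104 108 103 106 105 108 107 106 107 113 109
 132 147 146 145 138 104  51  49  52  48  44  45  49  52  51  52  49  50]
0.085 [array([338.3, 176.8]), array([301.6, 176.8])]
0.1 [array([339.3, 180.6]), array([300.6, 180.6])]
```

The sliver is 36.9 px wide, against 36.7 predicted for home and 38.7 if it sat beside the slot. The free edge is at row ~180.6, as predicted for shut. Handing in.

```bash
python3 -c "
from workcell import workorder;print(workorder.finish_job())"
```

```text
the job is handed in; nothing more can be done
None
```

The module is fully home in the station's slot, about 15 mm to the −y side of the mouth point, with the flap shut over it and the arm withdrawn; I handed the job in at about 17 s, and no verdict came back.

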